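# Collect the reference filters after a photometer check

### The arm

A 6-joint arm with a two-finger parallel gripper is mounted at the origin on the work surface. World frame = base frame: x ahead of the robot, y to its left, z up, the work surface at z = 0. Lengths are in mm, angles in rad, forces in N, time in s.
With the tool pointing down it reaches from about 400 to 925 mm from the base axis. Payload 12.5 kg.
Tool frame: the origin (TCP) lies on the centre line of the jaws, within the pads' length; the fingertips stand 14 mm ahead of it and the grasp point (between the pads) lies 5 mm behind it; z points along the fingers, y is the line along which they close (so a half turn about z gives the same grasp; the last joint's range is limited). The gripper opens to 95 mm and grips with 3 to 60 N. Pads are 20 mm wide; open, the fingers measure 119 mm over their backs; the gripper's body (75 mm by 180 mm) begins 59 mm behind the grasp point.
Start: joints at [-1.217, 0.491, 1.559, -0, 1.092, -0.106], TCP at [277.379, -560.094, 228.661] pointing down, gripper open.
Joint ranges: [-3.1, 3.1], [-0.84, 2.19], [0.05, 2.79], [-1.13, 4.28], [0.06, 2.93], [-2.69, 2.69]. Speed limits (rad/s): [2.22, 2.22, 2.79, 3.14, 3.14, 3.14].

### API

Orientations are given as a 3x3 rotation matrix whose columns are the frame's x, y, z axes.
In Python, from bench import robot gives the robot as it stands.
- The arm moves only by the tool carry_out, never from a script. Its argument "moves" is a list of rows, each an object of numbers: "tx", "ty", "tz": the shift along the tool's x, y, z as a fraction of full scale; "wx", "wy", "wz": the turn, a rotation vector about the tool's x, y, z as a fraction of full scale; "claw": the opening, from 0 (shut) to 1 (fully open). A call has exactly 10 rows; each row is the pose to reach, as a shift and turn from the pose commanded when the call began, along the tool's axes at that moment; what a row does not reach only later rows make up. Full scale, the value 1, is 30 cm for a shift and 0.5 rad for a turn. A row lasts 1/8 s, in which the tool goes at most 62.5 mm and 10.7 degrees, less where a joint would pass 70% of its speed; a pose out of reach is approached as far as the arm can. A call with a number of a shift or a turn outside -1 to 1 is refused whole. A call with a gripper value outside its range is refused whole. The fingers move at their own pace and stop on an object; the grip force is fixed at half the most. Time passes only in rows, so rows that repeat a pose let the fingers close, or fill a call up. It gives the time, the measured TCP pose, the force, the opening and the grip force at its end, in the units of the state.
- robot.sense(): the state, without advancing time (a new reading comes with each control period).
- robot.read_camera(name): name is "side" or "top" or "wrist"; returns a dict with "color" (480x640x3 uint8, red, green, blue), "depth" (480x640 float32, mm along the optical axis (not along the pixel's ray), 0 where there is no reading), "vfov" (degrees; the focal length in pixels is half the picture's height over the tangent of half this angle, whatever the lens; pixels are square), "cx", "cy" (the principal point, pixels), "rvec" (rotation vector, rad) and "tvec" (3), from world to camera coordinates, as OpenCV has them; the wrist camera has in their place "tool_from_camera" (4x4, takes a point from camera to tool coordinates, whose origin is the TCP and whose axes are the flange's). Camera axes: x right, y down, z forward; pixel columns grow to the right and rows downward; lengths in mm; the calibration is good to about 2 mm. A picture is of the moment at which its call begins: read the wrist's pose just before it.
- robot.hand_in(): hands the job in; it is judged then, once.
The state is a dict: "time_s": time; "joint_positions": joint angles; "qd": joint speeds; "effort": joint torques, N m; "tcp_pos": TCP position; "tool_rot": TCP orientation; "wrist_force": force on the tool from outside, world axes, zero at the start; "moment": the same for the moment, N m; "width": finger opening in mm; "gripper_force": force on a finger pad.
Only numpy, scipy, OpenCV 4.12 (cv2) and the standard library are available. Lean on these libraries where they do the work, as an engineer would, in place of code of your own. Each camera call takes 0.05 s, during which the arm holds its last target. There are 200 camera calls.

### The job

The photometer check is over: stand the reference filter left on the bench upright and fully down in either free well of the filter block and let it go, then swing the lid of the photometer's sample compartment up until it stands upright or further, and leave it open. Draw the metal filter out of the cell holder under it, leaving the capped blank cuvette in, the stored filters and everything else on the bench as they are. Finish while holding that filter, upright and still, over the middle of the filter block and about 100 mm clear above the block's top, so that I can check its windows: do not put it down or let it go.

Things in the scene. Friction and masses are not known exactly. Their poses are not given: they have to be found in the camera images.
- bench_filter_mid (a point): The reference filter left standing on the bench by the photometer: square metal frame 12.5 x 12.5 x 60 mm tall, about 24 g, tinted windows low in two opposite sides. This point: its centre, 30 mm from either end; z up its length, x and y square to its sides. 
- cell_filter_mid (a point): Reference filter under the lid, in either of the two wells of the cell holder: square metal frame 12.5 x 12.5 x 60 mm tall, about 24 g, tinted windows low in two opposite sides. This point: its centre, 30 mm from either end; z up its length, x and y square to its sides. It stands 26 mm deep, loose (1 mm play), its upper 34 mm free above the cell holder; its top is 32 mm above the deck.
- blank_mid (a point): Capped blank cuvette, clear with a white cap, 12.5 x 12.5 x 48 mm tall, in the other well of the cell holder, 45 mm from the filter along the photometer's y axis; its top is 12 mm lower than the filter's. This point: its centre, half-way up. It stays in.
- photometer: White bench photometer, 300 mm deep (x), 340 wide (y), fixed. Origin: centre of its underside; x to its back, y left seen from the robot, z up. Flat deck 115 mm high; display housing to 183 mm high over y -165 to -5 mm, x from -50 mm back. Sample compartment opens in the deck at x -50 to 60, y 35 to 135 mm; cell-holder wells at x 0, y 62.5 and 107.5 mm, their top 2 mm below the deck.
- lid (a joint): Lid of the sample compartment: hollow grey hood 133 mm long, 120 wide, rising 45 mm above the deck, hinged at its rear along the photometer's y axis. 0 shut, grows as the front rises, 1.57 upright, stop at 1.75 rad. About 180 g; a stiff friction hinge (0.28 N m) keeps it where it is left; 2 to 4 N at the handle moves it.
- lid_handle (a point): Middle of the lid's bar handle: round black bar 10 mm thick, 74 mm long, parallel to the hinge, 34 mm in front of the lid's front wall on two end arms. Shut, the bar's axis is 30 mm above the deck, free beneath. Its y axis runs along the bar. Pinched from above, a finger on either side, it turns between the fingers as the lid swings.
- lid_hinge (a point): Middle of the lid's hinge axis, 12 mm above the deck at the lid's rear, 169 mm behind the handle bar's axis (which is 18 mm higher when shut). Its y axis is the hinge axis.
- filter_block: Grey block of the filter set, 152 mm long (x), 52 wide (y), 42 high, fixed. Origin: centre of its underside; x along the row of four square wells 38 mm apart, each 15.5 mm wide, 28 deep, with a 2 mm chamfer, sides square to the block. The first and third from -x hold stored filters, the second and fourth are free.
- well1 (a point): Mouth of the second well, free, at its centre on the block's top (19 mm to -x of the block's centre). A filter fully down in it has its centre 2 mm above this point.
- well3 (a point): Mouth of the fourth well, free, at its centre on the block's top (57 mm to +x of the block's centre). A filter fully down in it has its centre 2 mm above this point.
- stored_a_mid (a point): Stored filter in the first well of the block: square metal frame 12.5 x 12.5 x 60 mm tall, about 24 g, tinted windows low in two opposite sides. This point: its centre, 30 mm from either end; z up its length, x and y square to its sides. Its top stands 32 mm above the block.
- stored_b_mid (a point): Stored filter in the third well of the block: like the first.
- reagent: Bystander: amber bottle with a black cap, 60 mm across and 125 mm tall. Origin: centre of its underside.
- beaker: Bystander: open glass beaker, 66 mm across the rim and 85 mm tall. Origin: centre of its underside.
- marker: Bystander: white marker pen with a black cap, 130 mm long and 13 mm thick, lying along its x axis. Origin: centre of its underside.
- forceps: Bystander: steel forceps, about 130 mm long, 8 mm high and up to 30 mm across, lying along their x axis. Origin: centre of its underside.
There are look-alikes about, which are no part of the job. Leave any orange look-alike of the part that bears bench_filter_mid alone.

How it is judged:
By the outcome, as a careful person would: the job done as asked, in the order asked, and still so for the second after the job is handed in, while the arm keeps its last pose, push and grip.
It also fails if it takes over 72 s, if anything falls off the work surface, if the arm or the gripper's body presses on something with over 40 N, if the wrist force passes 120 N, or if a joint passes its speed limit or range.

## Working session

There is one attempt and no reset: what is moved stays moved. The work goes in short steps, Python scripts to look and compute and a tool call to move; the robot and the scene stay as the last step left them, time stands still between calls to the robot, and variables do not carry over. Pictures are saved under pics/ and viewed, at most 10 in all, crops included, and the job is handed in when it is done.

Besides the shell and the picture viewer there is one more tool, called after "Call:" as name(argument=value, ...), one argument or row to a line, values as JSON. carry_out: Moves the arm, as the interface text tells. Its arguments: {"type":"object","properties":{"moves":{"type":"array","items":{"type":"object","properties":{"tx":{"type":"number","minimum":-1,"maximum":1},"ty":{"type":"number","minimum":-1,"maximum":1},"tz":{"type":"number","minimum":-1,"maximum":1},"wx":{"type":"number","minimum":-1,"maximum":1},"wy":{"type":"number","minimum":-1,"maximum":1},"wz":{"type":"number","minimum":-1,"maximum":1},"claw":{"type":"number"}}}}},"required":["moves"]}

```bash
mkdir -p pics; cat > h.py <<'E'
import numpy as np,cv2
from bench import robot
def grab(n):
    s=robot.sense(); c=robot.read_camera(n); c['s']=s
    c['f']=240/np.tan(np.radians(c['vfov'])/2)
    if 'rvec' in c:
        R=cv2.Rodrigues(np.array(c['rvec'],float))[0]; c['R']=R.T; c['t']=-R.T@np.array(c['tvec'],float).ravel()
    else:
        T=np.array(c['tool_from_camera']); A=np.array(s['tool_rot']).reshape(3,3)
        c['R']=A@T[:3,:3]; c['t']=A@T[:3,3]+np.array(s['tcp_pos'])
    return c
def cloud(c):
    v,u=np.mgrid[:480,:640]; d=c['depth'].astype(float)
    P=np.stack([(u-c['cx'])/c['f']*d,(v-c['cy'])/c['f']*d,d],-1)@c['R'].T+c['t']
    P[d<=0]=np.nan; return P
def atz(c,u,v,z):
    r=c['R']@np.array([(u-c['cx'])/c['f'],(v-c['cy'])/c['f'],1]); return c['t']+r*(z-c['t'][2])/r[2]
def save(c,n): cv2.imwrite('pics/'+n+'.png',c['color'][:,:,::-1]); np.savez('pics/'+n+'.npz',P=cloud(c),**{k:c[k] for k in('f','cx','cy','R','t','color')})
def load(n): return dict(np.load('pics/'+n+'.npz'))
def toolshift(p):  # tool-frame shift fractions to world p
    s=robot.sense(); return np.array(s['tool_rot']).reshape(3,3).T@(np.array(p)-s['tcp_pos'])/300
E
python3 - <<'E'
from h import *
for n in('top','side'):
    c=grab(n);save(c,n); print(n,c['f'],c['t'].round(),c['R'].round(2).tolist())
print(robot.sense()['tool_rot'])
E
```

```text
top 469.40881944455464 [ 345.   63. 1118.] [[-0.03, -0.98, 0.2], [-1.0, 0.03, -0.0], [-0.0, -0.2, -0.98]]
side 442.3239601316281 [115. 576. 554.] [[-0.77, -0.36, 0.53], [-0.64, 0.44, -0.63], [-0.01, -0.83, -0.56]]
[[ 8.96118591e-01  4.43814567e-01 -3.19246158e-04]
 [ 4.43814670e-01 -8.96118169e-01  8.74738911e-04]
 [ 1.02139588e-04 -9.25555928e-04 -9.99999566e-01]]
```

View pics/top.png

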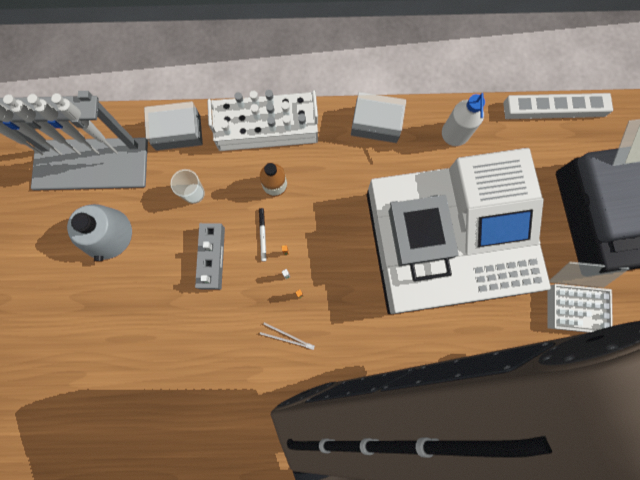

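View pics/side.png

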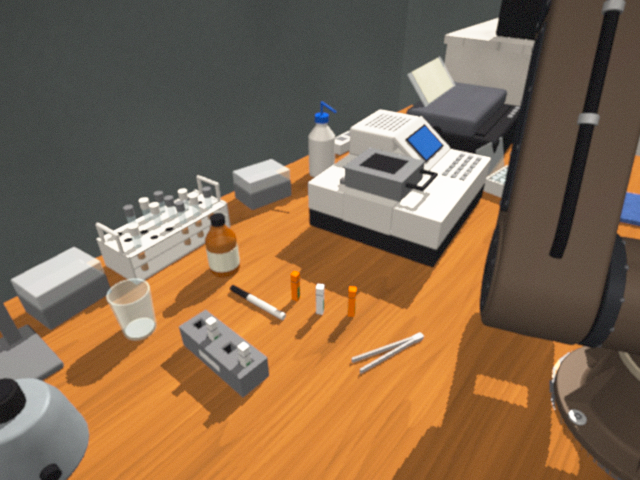

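The top view shows the filter block at (209,256), with stored filters at rows 244 and 279. The metal filter is at (285,273), between orange look-alikes at (285,249) and (299,294). The photometer is at (460,230), with the lid handle at about (432,270).

```bash
python3 - <<'E'
from h import *
c=load('top');P=c['P'];C=c['color'].astype(int)
def reg(u0,v0,u1,v1,z0,z1,f=None):
    m=np.zeros((480,640),bool);m[v0:v1,u0:u1]=1;m&=(P[...,2]>z0)&(P[...,2]<z1)
    if f is not None:m&=f
    return P[m]
def rect(n,Q):
    r=cv2.minAreaRect(Q[:,:2].astype(np.float32)); print(n,len(Q),np.median(Q,0).round(1),'rect',np.round(r[0],1),np.round(r[1],1),round(r[2],1))
rect('block',reg(190,215,230,295,36,47))
rect('stA',reg(195,270,215,290,62,85));rect('stB',reg(195,236,215,255,62,85))
rect('filt',reg(278,266,292,282,50,70));
rect('o1',reg(278,243,292,256,45,70));rect('o2',reg(292,287,306,300,45,70))
rect('deck',reg(360,140,560,320,108,122))
rect('lidtop',reg(380,190,470,270,150,170))
dark=C.sum(2)<150
rect('handle',reg(405,252,460,285,130,165,dark))
rect('bottle',reg(255,155,295,200,20,140));rect('marker',reg(250,200,275,265,5,25))
c2=load('side')
for nm,cc,pts in(('top',c,[(285,273)]),):
    pass
m=reg(0,0,640,480,125,300)
for (u,v) in [(414,278),(450,275),(432,277),(410,258),(447,262)]: print((u,v),P[v,u].round(1),C[v,u],atz(c,u,v,145).round(1))
im=c['color'][195:325,180:340];cv2.imwrite('pics/c1.png',np.hstack([cv2.resize(im[:,:,::-1],None,fx=3.2,fy=3.2,interpolation=2)[:, :400],cv2.resize(c['color'][180:310,370:470][:,:,::-1],None,fx=3.2,fy=3.2,interpolation=2)]))
E
```

```text
block 1278 [530.5 311.2  42.1] rect [532.4 313.6] [ 53.6 151.3] 87.7
stA 39 [475.4 314.2  73.6] rect [475.5 315.2] [12.5 11.5] 87.5
stB 46 [551.1 311.1  73.7] rect [551.9 312.7] [12.6 12.4] 87.6
filt 31 [484.4 133.9  59.1] rect [484.6 133.8] [11.6 11.9] 32.8
o1 35 [539.7 135.6  60.2] rect [541.2 135.3] [11.7 11.8] 10.2
o2 32 [437.  104.2  59.1] rect [438. 104.] [12.3 12.1] 25.8
deck 10378 [ 480.3 -227.8  114.9] rect [ 556.2 -250.1] [300.3 341.2] 7.1
lidtop 3755 [ 556.3 -165.9  160.2] rect [ 550.8 -182.7] [163.4 155.6] 7.1
handle 143 [ 460.2 -172.4  149.3] rect [ 472.1 -173.8] [35.  78.2] 6.5
bottle 682 [698.2 156.7  86.9] rect [708.8 159.8] [55.8 59.7] 12.4
marker 289 [589.4 191.5  10.6] rect [597.9 195.2] [ 54.  152.6] 87.6
(414, 278) [ 455.  -138.7  151. ] [39 39 43] [ 455.7 -140.   145. ]
(450, 275) [ 459.8 -214.8  147.2] [84 83 81] [ 460.1 -215.4  145. ]
(432, 277) [ 456.2 -176.2  150.8] [37 38 43] [ 456.8 -177.6  145. ]
(410, 258) [ 495.5 -131.2  160.9] [147 150 151] [ 498.  -134.4  145. ]
(447, 262) [ 486.9 -210.1  149.5] [46 45 50] [ 487.5 -211.4  145. ]
```

View pics/c1.png

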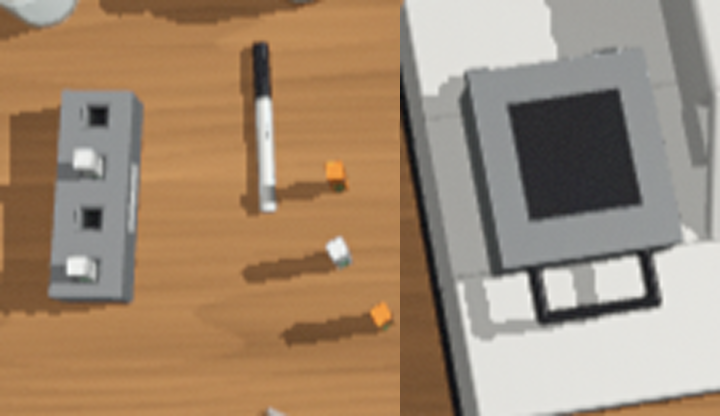

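The crop shows the bench filter at about (338,250), rotated about 30°. The two free wells are at (98,117) and (92,217), and the handle bar runs along (600,312). I have enough to move on, so I'll start the approach.

Call:
carry_out(
  moves=[
    {"tx": 0.12, "ty": -0.13, "claw": 1},
    {"tx": 0.25, "ty": -0.27, "claw": 0.7},
    {"tx": 0.38, "ty": -0.41, "claw": 0.5},
    {"tx": 0.5, "ty": -0.54, "claw": 0.45},
    {"tx": 0.62, "ty": -0.67, "claw": 0.45},
    {"tx": 0.74, "ty": -0.8, "claw": 0.45},
    {"tx": 0.82, "ty": -0.884, "claw": 0.45},
    {"tx": 0.82, "ty": -0.884, "claw": 0.45},
    {"tx": 0.82, "ty": -0.884, "claw": 0.45},
    {"tx": 0.82, "ty": -0.884, "claw": 0.45},
  ],
)

```text
schema error: expected keys tx, ty, tz, wx, wy, wz, claw
```

Call:
carry_out(
  moves=[
    {"tx": 0.12, "ty": -0.13, "claw": 0.45},
    {"tx": 0.25, "ty": -0.27, "claw": 0.45},
    {"tx": 0.38, "ty": -0.41, "claw": 0.45},
    {"tx": 0.5, "ty": -0.54, "wz": -0.05, "claw": 0.45},
    {"tx": 0.62, "ty": -0.67, "wz": -0.1, "claw": 0.45},
    {"tx": 0.74, "ty": -0.8, "wz": -0.15, "claw": 0.45},
    {"tx": 0.82, "ty": -0.884, "tz": 0.05, "wz": -0.227, "claw": 0.45},
    {"tx": 0.82, "ty": -0.884, "tz": 0.1, "wz": -0.227, "claw": 0.45},
    {"tx": 0.82, "ty": -0.884, "tz": 0.1, "wz": -0.227, "claw": 0.45},
    {"tx": 0.82, "ty": -0.884, "tz": 0.1, "wz": -0.227, "claw": 0.45},
  ],
)

```text
schema error: expected keys tx, ty, tz, wx, wy, wz, claw
```

```bash
python3 - <<'E'
from h import *
c=grab('wrist');save(c,'w1');P=cloud(c)
s=c['s'];print(s['time_s'],s['tcp_pos'],np.round(s['tool_rot'],3).tolist(),s['width'],np.round(c['tool_from_camera'],2).tolist())
C=c['color'].astype(int)
m=(np.hypot(P[...,0]-484,P[...,1]-134)<18)&(P[...,2]>50)&(P[...,2]<70);Q=P[m]
print(len(Q), cv2.minAreaRect(Q[:,:2].astype(np.float32)),np.median(Q,0))
E
```

```text
0.1 [ 277.32014378 -559.89901488  228.13647449] [[0.896, 0.444, -0.0], [0.444, -0.896, 0.001], [0.0, -0.001, -1.0]] 94.9349318357895 [[0.0, -0.97, -0.26, 73.44], [1.0, 0.0, -0.0, -0.54], [0.0, -0.26, 0.97, -156.1], [0.0, 0.0, 0.0, 1.0]]
0 ((0.0, 0.0), (0.0, 0.0), 0.0) [nan nan nan]
  return _methods._mean(a, axis=axis, dtype=dtype,
  ret = um.true_divide(
```

View pics/w1.png

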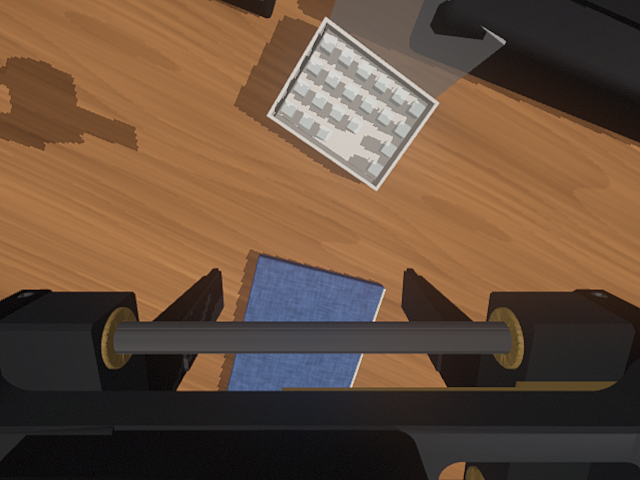

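The wrist picture shows a blue notebook and a tray, because the arm has not moved: every row needs all seven keys. I'll resend the moves.

Call:
carry_out(
  moves=[
    {"tx": 0.12, "ty": -0.13, "tz": 0, "wx": 0, "wy": 0, "wz": 0, "claw": 0.9},
    {"tx": 0.25, "ty": -0.27, "tz": 0, "wx": 0, "wy": 0, "wz": 0, "claw": 0.7},
    {"tx": 0.38, "ty": -0.41, "tz": 0, "wx": 0, "wy": 0, "wz": 0, "claw": 0.5},
    {"tx": 0.5, "ty": -0.54, "tz": 0, "wx": 0, "wy": 0, "wz": 0, "claw": 0.45},
    {"tx": 0.62, "ty": -0.67, "tz": 0, "wx": 0, "wy": 0, "wz": 0, "claw": 0.45},
    {"tx": 0.74, "ty": -0.8, "tz": 0, "wx": 0, "wy": 0, "wz": 0, "claw": 0.45},
    {"tx": 0.82, "ty": -0.884, "tz": 0, "wx": 0, "wy": 0, "wz": 0, "claw": 0.45},
    {"tx": 0.82, "ty": -0.884, "tz": 0, "wx": 0, "wy": 0, "wz": 0, "claw": 0.45},
    {"tx": 0.82, "ty": -0.884, "tz": 0, "wx": 0, "wy": 0, "wz": 0, "claw": 0.45},
    {"tx": 0.82, "ty": -0.884, "tz": 0, "wx": 0, "wy": 0, "wz": 0, "claw": 0.45},
  ],
)

```text
time_s: 1.4
tcp_pos: [380.0, -214.1, 228.5]
tool_rot: [[0.897, 0.443, -0.0], [0.443, -0.897, -0.0], [-0.0, 0.0, -1.0]]
wrist_force: [0.3, -0.5, -0.1]
width: 42.9
gripper_force: 0.0
```

Call:
carry_out(
  moves=[
    {"tx": 0.12, "ty": -0.13, "tz": 0, "wx": 0, "wy": 0, "wz": 0, "claw": 0.45},
    {"tx": 0.25, "ty": -0.27, "tz": 0, "wx": 0, "wy": 0, "wz": 0, "claw": 0.45},
    {"tx": 0.38, "ty": -0.41, "tz": 0, "wx": 0, "wy": 0, "wz": 0, "claw": 0.45},
    {"tx": 0.5, "ty": -0.54, "tz": 0, "wx": 0, "wy": 0, "wz": -0.05, "claw": 0.45},
    {"tx": 0.62, "ty": -0.67, "tz": 0, "wx": 0, "wy": 0, "wz": -0.1, "claw": 0.45},
    {"tx": 0.74, "ty": -0.8, "tz": 0, "wx": 0, "wy": 0, "wz": -0.15, "claw": 0.45},
    {"tx": 0.82, "ty": -0.884, "tz": 0, "wx": 0, "wy": 0, "wz": -0.227, "claw": 0.45},
    {"tx": 0.82, "ty": -0.884, "tz": 0, "wx": 0, "wy": 0, "wz": -0.227, "claw": 0.45},
    {"tx": 0.82, "ty": -0.884, "tz": 0, "wx": 0, "wy": 0, "wz": -0.227, "claw": 0.45},
    {"tx": 0.82, "ty": -0.884, "tz": 0, "wx": 0, "wy": 0, "wz": -0.227, "claw": 0.45},
  ],
)

```text
time_s: 2.65
tcp_pos: [482.9, 132.4, 228.6]
tool_rot: [[0.841, 0.541, -0.0], [0.541, -0.841, -0.0], [-0.0, 0.0, -1.0]]
wrist_force: [-0.1, 0.2, -0.4]
width: 42.7
gripper_force: 0.0
```

```bash
cat > m1.py <<'E'
from h import *
c=grab('wrist');save(c,'w2');P=cloud(c)
s=c['s'];print(s['time_s'],s['tcp_pos'],np.round(s['tool_rot'],3).tolist(),s['width'],s['joint_positions'])
m=(np.hypot(P[...,0]-484,P[...,1]-134)<18)&(P[...,2]>52)&(P[...,2]<68);Q=P[m]
print(len(Q), cv2.minAreaRect(Q[:,:2].astype(np.float32)),np.median(Q,0))
E
python3 m1.py
```

```text
2.65 [482.87722058 132.36626792 228.62865098] [[0.841, 0.541, -0.0], [0.541, -0.841, -0.0], [-0.0, 0.0, -1.0]] 42.7048596951671 [ 1.35651231e-01  3.15150747e-01  1.85712403e+00 -2.44109006e-04
  9.69408382e-01  1.13521342e+00]
179 ((487.66217041015625, 133.4097442626953), (12.544713020324707, 12.519908905029297), 30.560138702392578) [487.9786537  133.54538009  59.78681309]
```

View pics/w2.png

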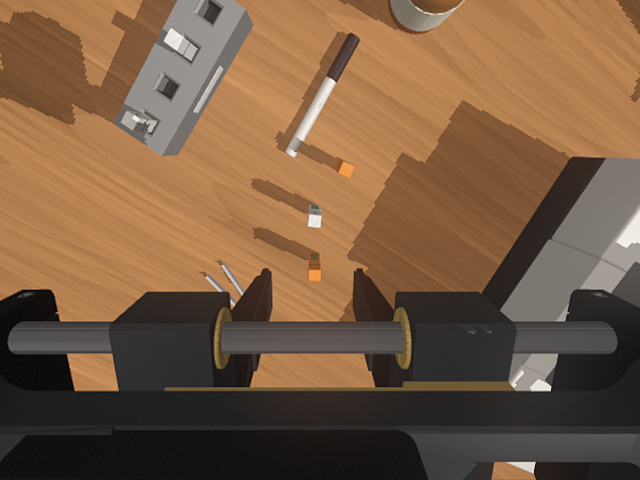

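The metal filter is at (315,215), between the orange ones at (346,169) and (314,268). The wrist measurement agrees with the top camera within 3 mm, so I'll go down and grip it.

Call:
carry_out(
  moves=[
    {"tx": 0.011, "ty": 0.003, "tz": 0.15, "wx": 0, "wy": 0, "wz": 0.06, "claw": 0.42},
    {"tx": 0.011, "ty": 0.003, "tz": 0.3, "wx": 0, "wy": 0, "wz": 0.06, "claw": 0.42},
    {"tx": 0.011, "ty": 0.003, "tz": 0.45, "wx": 0, "wy": 0, "wz": 0.06, "claw": 0.42},
    {"tx": 0.011, "ty": 0.003, "tz": 0.56, "wx": 0, "wy": 0, "wz": 0.06, "claw": 0.42},
    {"tx": 0.011, "ty": 0.003, "tz": 0.602, "wx": 0, "wy": 0, "wz": 0.06, "claw": 0.42},
    {"tx": 0.011, "ty": 0.003, "tz": 0.602, "wx": 0, "wy": 0, "wz": 0.06, "claw": 0.35},
    {"tx": 0.011, "ty": 0.003, "tz": 0.602, "wx": 0, "wy": 0, "wz": 0.06, "claw": 0.2},
    {"tx": 0.011, "ty": 0.003, "tz": 0.602, "wx": 0, "wy": 0, "wz": 0.06, "claw": 0},
    {"tx": 0.011, "ty": 0.003, "tz": 0.602, "wx": 0, "wy": 0, "wz": 0.06, "claw": 0},
    {"tx": 0.011, "ty": 0.003, "tz": 0.602, "wx": 0, "wy": 0, "wz": 0.06, "claw": 0},
  ],
)

```text
time_s: 3.95
tcp_pos: [486.5, 134.7, 48.8]
tool_rot: [[0.856, 0.517, 0.001], [0.517, -0.856, 0.0], [0.001, 0.001, -1.0]]
wrist_force: [-1.7, 0.7, 8.1]
width: 12.4
gripper_force: 30.0
```

Call:
carry_out(
  moves=[
    {"tx": 0, "ty": 0, "tz": -0.12, "wx": 0, "wy": 0, "wz": 0, "claw": 0},
    {"tx": 0, "ty": 0, "tz": -0.28, "wx": 0, "wy": 0, "wz": 0, "claw": 0},
    {"tx": 0.1, "ty": -0.05, "tz": -0.37, "wx": 0, "wy": 0, "wz": 0.15, "claw": 0},
    {"tx": 0.25, "ty": -0.14, "tz": -0.37, "wx": 0, "wy": 0, "wz": 0.35, "claw": 0},
    {"tx": 0.4, "ty": -0.22, "tz": -0.37, "wx": 0, "wy": 0, "wz": 0.55, "claw": 0},
    {"tx": 0.52, "ty": -0.29, "tz": -0.37, "wx": 0, "wy": 0, "wz": 0.75, "claw": 0},
    {"tx": 0.598, "ty": -0.327, "tz": -0.37, "wx": 0, "wy": 0, "wz": 0.95, "claw": 0},
    {"tx": 0.598, "ty": -0.327, "tz": -0.37, "wx": 0, "wy": 0, "wz": 1, "claw": 0},
    {"tx": 0.598, "ty": -0.327, "tz": -0.37, "wx": 0, "wy": 0, "wz": 1, "claw": 0},
    {"tx": 0.598, "ty": -0.327, "tz": -0.37, "wx": 0, "wy": 0, "wz": 1, "claw": 0},
  ],
)

```text
time_s: 5.2
tcp_pos: [588.7, 310.5, 159.3]
tool_rot: [[0.999, 0.044, -0.0], [0.044, -0.999, -0.0], [-0.0, 0.0, -1.0]]
wrist_force: [0.0, -0.3, -0.6]
width: 12.3
gripper_force: 30.0
```

```bash
python3 - <<'E'
from h import *
c=grab('wrist');save(c,'w3');P=cloud(c)
s=c['s'];print(s['time_s'],s['tcp_pos'],np.round(s['tool_rot'],3).tolist(),s['width'],s['gripper_force'])
def rect(n,m):
    Q=P[m];print(n,len(Q),np.median(Q,0).round(1),cv2.minAreaRect(Q[:,:2].astype(np.float32)))
box=(abs(P[...,0]-532)<100)&(abs(P[...,1]-313)<45)
rect('block',box&(abs(P[...,2]-42)<4))
rect('B',(np.hypot(P[...,0]-551,P[...,1]-313)<15)&(abs(P[...,2]-74)<5))
T=(P-s['tcp_pos'])@np.array(s['tool_rot'])
m=(abs(T[...,0])<16)&(abs(T[...,1])<9)&(T[...,2]>20)&(T[...,2]<60)
Q=T[m];print(len(Q),Q.min(0),Q.max(0),np.median(Q,0))
E
```

```text
5.2 [588.72697713 310.51087084 159.25766489] [[0.999, 0.044, -0.0], [0.044, -0.999, -0.0], [-0.0, 0.0, -1.0]] 12.341001840962532 30.000012516975403
block 3785 [582.7 307.3  41.9] ((534.8516235351562, 312.204833984375), (52.10908508300781, 152.6898193359375), 87.7113265991211)
B 0 [nan nan nan] ((0.0, 0.0), (0.0, 0.0), 0.0)
334 [ 4.41816533 -6.51760375 20.061877  ] [ 6.30213624  5.77029138 48.4211263 ] [ 5.61770616 -0.09727278 32.60301034]
  return _methods._mean(a, axis=axis, dtype=dtype,
  ret = um.true_divide(
```

View pics/w3.png

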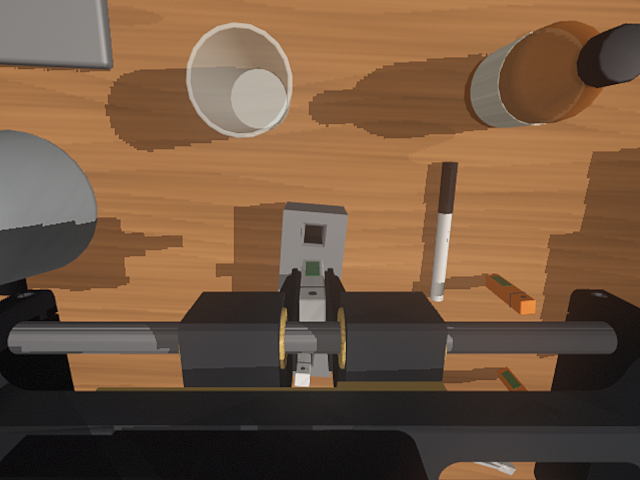

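The filter is held upright between the fingers, with well3 visible at (313,234). I'll make the fine alignment and start the insertion.

Call:
carry_out(
  moves=[
    {"tx": 0.01, "ty": 0.003, "tz": 0, "wx": 0, "wy": 0, "wz": 0.167, "claw": 0},
    {"tx": 0.01, "ty": 0.003, "tz": 0.05, "wx": 0, "wy": 0, "wz": 0.167, "claw": 0},
    {"tx": 0.01, "ty": 0.003, "tz": 0.12, "wx": 0, "wy": 0, "wz": 0.167, "claw": 0},
    {"tx": 0.01, "ty": 0.003, "tz": 0.18, "wx": 0, "wy": 0, "wz": 0.167, "claw": 0},
    {"tx": 0.01, "ty": 0.003, "tz": 0.21, "wx": 0, "wy": 0, "wz": 0.167, "claw": 0},
    {"tx": 0.01, "ty": 0.003, "tz": 0.22, "wx": 0, "wy": 0, "wz": 0.167, "claw": 0},
    {"tx": 0.01, "ty": 0.003, "tz": 0.23, "wx": 0, "wy": 0, "wz": 0.167, "claw": 0},
    {"tx": 0.01, "ty": 0.003, "tz": 0.24, "wx": 0, "wy": 0, "wz": 0.167, "claw": 0},
    {"tx": 0.01, "ty": 0.003, "tz": 0.25, "wx": 0, "wy": 0, "wz": 0.167, "claw": 0},
    {"tx": 0.01, "ty": 0.003, "tz": 0.25, "wx": 0, "wy": 0, "wz": 0.167, "claw": 0},
  ],
)

```text
time_s: 6.5
tcp_pos: [592.0, 310.5, 83.9]
tool_rot: [[0.999, -0.04, -0.0], [-0.04, -0.999, -0.0], [-0.0, 0.0, -1.0]]
wrist_force: [-0.7, 0.1, 0.2]
width: 12.4
gripper_force: 30.0
```

Call:
carry_out(
  moves=[
    {"tx": 0, "ty": 0, "tz": 0.012, "wx": 0, "wy": 0, "wz": 0, "claw": 0},
    {"tx": 0, "ty": 0, "tz": 0.025, "wx": 0, "wy": 0, "wz": 0, "claw": 0},
    {"tx": 0, "ty": 0, "tz": 0.038, "wx": 0, "wy": 0, "wz": 0, "claw": 0},
    {"tx": 0, "ty": 0, "tz": 0.05, "wx": 0, "wy": 0, "wz": 0, "claw": 0},
    {"tx": 0, "ty": 0, "tz": 0.06, "wx": 0, "wy": 0, "wz": 0, "claw": 0},
    {"tx": 0, "ty": 0, "tz": 0.068, "wx": 0, "wy": 0, "wz": 0, "claw": 0},
    {"tx": 0, "ty": 0, "tz": 0.068, "wx": 0, "wy": 0, "wz": 0, "claw": 0},
    {"tx": 0, "ty": 0, "tz": 0.068, "wx": 0, "wy": 0, "wz": 0, "claw": 0},
    {"tx": 0, "ty": 0, "tz": 0.068, "wx": 0, "wy": 0, "wz": 0, "claw": 0},
    {"tx": 0, "ty": 0, "tz": 0.068, "wx": 0, "wy": 0, "wz": 0, "claw": 0},
  ],
)

```text
time_s: 7.75
tcp_pos: [592.1, 310.5, 63.7]
tool_rot: [[0.999, -0.04, 0.0], [-0.04, -0.999, -0.0], [0.0, 0.0, -1.0]]
wrist_force: [-1.0, 0.7, 0.7]
width: 11.9
gripper_force: 30.0
```

Call:
carry_out(
  moves=[
    {"tx": 0, "ty": 0, "tz": 0, "wx": 0, "wy": 0, "wz": 0, "claw": 0.15},
    {"tx": 0, "ty": 0, "tz": 0, "wx": 0, "wy": 0, "wz": 0, "claw": 0.25},
    {"tx": 0, "ty": 0, "tz": 0, "wx": 0, "wy": 0, "wz": 0, "claw": 0.35},
    {"tx": 0, "ty": 0, "tz": 0, "wx": 0, "wy": 0, "wz": 0, "claw": 0.35},
    {"tx": 0, "ty": 0, "tz": -0.08, "wx": 0, "wy": 0, "wz": 0, "claw": 0.35},
    {"tx": 0, "ty": 0, "tz": -0.2, "wx": 0, "wy": 0, "wz": 0, "claw": 0.35},
    {"tx": 0, "ty": 0, "tz": -0.35, "wx": 0, "wy": 0, "wz": 0, "claw": 0.4},
    {"tx": 0, "ty": 0, "tz": -0.5, "wx": 0, "wy": 0, "wz": 0, "claw": 0.4},
    {"tx": 0, "ty": 0, "tz": -0.6, "wx": 0, "wy": 0, "wz": 0, "claw": 0.4},
    {"tx": 0, "ty": 0, "tz": -0.6, "wx": 0, "wy": 0, "wz": 0, "claw": 0.4},
  ],
)

```text
time_s: 9.0
tcp_pos: [592.7, 310.8, 246.1]
tool_rot: [[0.999, -0.04, 0.004], [-0.04, -0.999, 0.002], [0.004, -0.002, -1.0]]
wrist_force: [0.3, -0.6, -0.9]
width: 38.2
gripper_force: 0.0
```

```bash
python3 - <<'E'
from h import *
c=grab('wrist');P=cloud(c);s=c['s'];print(s['time_s'],s['tcp_pos'],s['joint_positions'])
def rect(n,m):
    Q=P[m];print(n,len(Q),np.median(Q,0).round(1),cv2.minAreaRect(Q[:,:2].astype(np.float32)))
for n,x,y in(('new',592,310),('B',553,311),('A',477,315)):
    rect(n,(np.hypot(P[...,0]-x,P[...,1]-y)<14)&(P[...,2]>60)&(P[...,2]<110))
E
```

```text
9.0 [592.6594448  310.81716586 246.1118107 ] [ 3.84412474e-01  5.39010528e-01  1.42235048e+00 -9.46268073e-05
  1.17584976e+00  1.99537810e+00]
new 193 [592.9 310.8  73.6] ((591.673583984375, 310.8695068359375), (11.984407424926758, 12.59410572052002), 88.26654052734375)
B 201 [556.2 311.3  73.4] ((554.5474243164062, 311.4422607421875), (12.321486473083496, 12.709358215332031), 87.109130859375)
A 24 [484.4 314.   62. ] ((484.4117431640625, 314.0314636230469), (10.902938842773438, 1.3518881797790527), 88.1939926147461)
```

The filter is fully down: its top is at z = 73.6, level with the stored one. Next is the lid.

Call:
carry_out(
  moves=[
    {"tx": -0.02, "ty": 0.06, "tz": 0, "wx": 0, "wy": 0, "wz": -0.12, "claw": 0.4},
    {"tx": -0.03, "ty": 0.12, "tz": 0, "wx": 0, "wy": 0, "wz": -0.24, "claw": 0.4},
    {"tx": -0.04, "ty": 0.18, "tz": 0, "wx": 0, "wy": 0, "wz": -0.36, "claw": 0.4},
    {"tx": -0.06, "ty": 0.24, "tz": 0, "wx": 0, "wy": 0, "wz": -0.48, "claw": 0.4},
    {"tx": -0.07, "ty": 0.3, "tz": 0, "wx": 0, "wy": 0, "wz": -0.6, "claw": 0.4},
    {"tx": -0.08, "ty": 0.34, "tz": 0, "wx": 0, "wy": 0, "wz": -0.7, "claw": 0.4},
    {"tx": -0.09, "ty": 0.38, "tz": 0, "wx": 0, "wy": 0, "wz": -0.8, "claw": 0.4},
    {"tx": -0.099, "ty": 0.411, "tz": 0, "wx": 0, "wy": 0, "wz": -0.867, "claw": 0.4},
    {"tx": -0.099, "ty": 0.411, "tz": 0, "wx": 0, "wy": 0, "wz": -0.867, "claw": 0.4},
    {"tx": -0.099, "ty": 0.411, "tz": 0, "wx": 0, "wy": 0, "wz": -0.867, "claw": 0.4},
  ],
)

```text
time_s: 10.3
tcp_pos: [557.4, 188.7, 242.9]
tool_rot: [[0.924, 0.382, -0.001], [0.382, -0.924, -0.0], [-0.001, -0.0, -1.0]]
wrist_force: [0.4, -0.3, -0.7]
width: 37.9
gripper_force: 0.0
```

Call:
carry_out(
  moves=[
    {"tx": -0.04, "ty": 0.05, "tz": 0, "wx": 0, "wy": 0, "wz": -0.12, "claw": 0.4},
    {"tx": -0.08, "ty": 0.1, "tz": 0, "wx": 0, "wy": 0, "wz": -0.24, "claw": 0.4},
    {"tx": -0.12, "ty": 0.15, "tz": 0, "wx": 0, "wy": 0, "wz": -0.36, "claw": 0.4},
    {"tx": -0.16, "ty": 0.2, "tz": 0, "wx": 0, "wy": 0, "wz": -0.48, "claw": 0.4},
    {"tx": -0.19, "ty": 0.24, "tz": 0, "wx": 0, "wy": 0, "wz": -0.6, "claw": 0.4},
    {"tx": -0.22, "ty": 0.28, "tz": 0, "wx": 0, "wy": 0, "wz": -0.7, "claw": 0.4},
    {"tx": -0.25, "ty": 0.31, "tz": 0, "wx": 0, "wy": 0, "wz": -0.8, "claw": 0.4},
    {"tx": -0.263, "ty": 0.331, "tz": 0, "wx": 0, "wy": 0, "wz": -0.867, "claw": 0.4},
    {"tx": -0.263, "ty": 0.331, "tz": 0, "wx": 0, "wy": 0, "wz": -0.867, "claw": 0.4},
    {"tx": -0.263, "ty": 0.331, "tz": 0, "wx": 0, "wy": 0, "wz": -0.867, "claw": 0.4},
  ],
)

```text
time_s: 11.55
tcp_pos: [522.7, 67.0, 243.5]
tool_rot: [[0.678, 0.735, -0.0], [0.735, -0.678, 0.0], [-0.0, -0.0, -1.0]]
wrist_force: [0.6, 0.1, -0.8]
width: 37.9
gripper_force: 0.0
```

Call:
carry_out(
  moves=[
    {"tx": -0.06, "ty": 0.03, "tz": 0, "wx": 0, "wy": 0, "wz": -0.12, "claw": 0.4},
    {"tx": -0.12, "ty": 0.06, "tz": 0, "wx": 0, "wy": 0, "wz": -0.24, "claw": 0.4},
    {"tx": -0.18, "ty": 0.09, "tz": 0, "wx": 0, "wy": 0, "wz": -0.36, "claw": 0.4},
    {"tx": -0.24, "ty": 0.12, "tz": 0, "wx": 0, "wy": 0, "wz": -0.48, "claw": 0.4},
    {"tx": -0.29, "ty": 0.14, "tz": 0, "wx": 0, "wy": 0, "wz": -0.6, "claw": 0.4},
    {"tx": -0.33, "ty": 0.16, "tz": 0, "wx": 0, "wy": 0, "wz": -0.7, "claw": 0.4},
    {"tx": -0.36, "ty": 0.18, "tz": 0, "wx": 0, "wy": 0, "wz": -0.8, "claw": 0.4},
    {"tx": -0.377, "ty": 0.19, "tz": 0, "wx": 0, "wy": 0, "wz": -0.867, "claw": 0.4},
    {"tx": -0.377, "ty": 0.19, "tz": 0, "wx": 0, "wy": 0, "wz": -0.867, "claw": 0.4},
    {"tx": -0.377, "ty": 0.19, "tz": 0, "wx": 0, "wy": 0, "wz": -0.867, "claw": 0.4},
  ],
)

```text
time_s: 12.8
tcp_pos: [488.0, -54.9, 243.6]
tool_rot: [[0.306, 0.952, -0.0], [0.952, -0.306, 0.0], [-0.0, -0.0, -1.0]]
wrist_force: [-0.0, 0.3, -0.7]
width: 38.0
gripper_force: 0.0
```

Call:
carry_out(
  moves=[
    {"tx": -0.06, "ty": 0, "tz": 0, "wx": 0, "wy": 0, "wz": -0.12, "claw": 0.4},
    {"tx": -0.13, "ty": 0, "tz": 0, "wx": 0, "wy": 0, "wz": -0.24, "claw": 0.4},
    {"tx": -0.2, "ty": 0.01, "tz": 0, "wx": 0, "wy": 0, "wz": -0.36, "claw": 0.4},
    {"tx": -0.26, "ty": 0.01, "tz": 0, "wx": 0, "wy": 0, "wz": -0.48, "claw": 0.35},
    {"tx": -0.32, "ty": 0.01, "tz": 0, "wx": 0, "wy": 0, "wz": -0.6, "claw": 0.32},
    {"tx": -0.37, "ty": 0.014, "tz": 0, "wx": 0, "wy": 0, "wz": -0.7, "claw": 0.32},
    {"tx": -0.4, "ty": 0.014, "tz": 0, "wx": 0, "wy": 0, "wz": -0.8, "claw": 0.32},
    {"tx": -0.423, "ty": 0.014, "tz": 0, "wx": 0, "wy": 0, "wz": -0.867, "claw": 0.32},
    {"tx": -0.423, "ty": 0.014, "tz": 0, "wx": 0, "wy": 0, "wz": -0.867, "claw": 0.32},
    {"tx": -0.423, "ty": 0.014, "tz": 0, "wx": 0, "wy": 0, "wz": -0.867, "claw": 0.32},
  ],
)

```text
time_s: 14.05
tcp_pos: [453.3, -177.0, 243.6]
tool_rot: [[-0.122, 0.993, 0.0], [0.993, 0.122, 0.0], [0.0, 0.0, -1.0]]
wrist_force: [0.3, -0.8, 0.5]
width: 30.3
gripper_force: 0.0
```

```bash
python3 - <<'E'
from h import *
c=grab('wrist');save(c,'w4');P=cloud(c);s=c['s'];print(s['time_s'],s['tcp_pos'],np.round(s['tool_rot'],3).tolist(),s['joint_positions'],s['width'])
C=c['color'].astype(int)
ex=np.array([.9923,.1236,0]);ey=np.array([-.1236,.9923,0]);D=P-np.array([556.2,-250.1,0])
X=D@ex;Y=D@ey
# bar: between z 138..156, X<-70
m=(abs(P[...,2]-148)<9)&(X>-115)&(X<-78)&(abs(Y-85)<60)
Q=np.stack([X[m],Y[m],P[m][:,2]],1);print(len(Q))
q=Q[abs(Q[:,1]-85)<25];print('bar',len(q),q.min(0),q.max(0),np.median(q,0),'all Y',Q[:,1].min(),Q[:,1].max())
for y in(65,75,85,95,105):
    k=Q[abs(Q[:,1]-y)<3]; 
    if len(k):print(y,len(k),k[:,0].min(),k[:,0].max(),k[:,2].max())
m=(abs(P[...,2]-160)<4)&(X>-80)&(abs(Y-85)<80);print('lidtop X',X[m].min(),X[m].max(),Y[m].min(),Y[m].max())
E
```

```text
14.05 [ 453.30093017 -177.00081545  243.61849657] [[-0.122, 0.993, 0.0], [0.993, 0.122, 0.0], [0.0, 0.0, -1.0]] [-5.08109793e-01  2.77247953e-01  1.86830482e+00  1.60208089e-05
  9.96023458e-01 -6.30353018e-01] 30.34097756583365
1454
bar 799 [-91.6522951   60.09730026 144.20047379] [-82.35135294 109.97425189 151.60598579] [-87.17269007  86.54659757 149.17193107] all Y 42.9076597295277 125.73023989834508
65 88 -91.64110656160979 -83.07443637118044 151.60598578577572
75 86 -91.63816700246463 -83.1569284324271 150.91894496195513
85 100 -91.64972862134933 -82.40599358899269 151.4322278440474
95 101 -91.6522951009851 -82.51676686862498 150.99989285656093
105 103 -91.64941844686942 -82.63003238448958 151.55472840653474
lidtop X -53.60558261812709 80.01466284771023 29.035303892601963 143.6517745239391
```

View pics/w4.png

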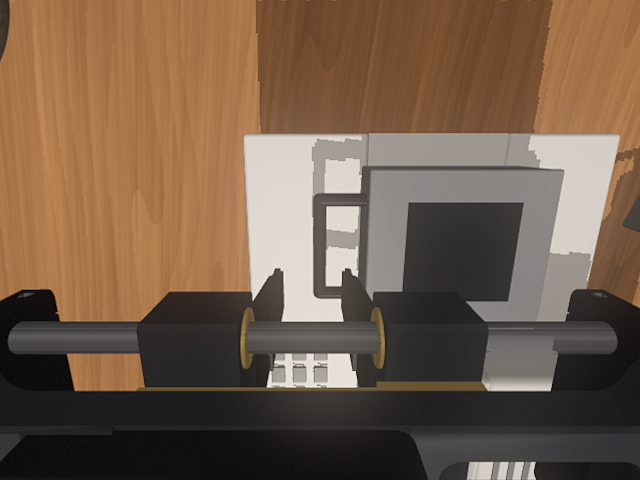

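The wrist view shows the handle bar at about (320,245), running from (318,200) to (318,293). The gripper needs to move 6 mm towards the lid before it goes down.

Call:
carry_out(
  moves=[
    {"tx": 0, "ty": 0.019, "tz": 0, "wx": 0, "wy": 0, "wz": 0, "claw": 0.32},
    {"tx": 0, "ty": 0.019, "tz": 0.1, "wx": 0, "wy": 0, "wz": 0, "claw": 0.32},
    {"tx": 0, "ty": 0.019, "tz": 0.2, "wx": 0, "wy": 0, "wz": 0, "claw": 0.32},
    {"tx": 0, "ty": 0.019, "tz": 0.28, "wx": 0, "wy": 0, "wz": 0, "claw": 0.32},
    {"tx": 0, "ty": 0.019, "tz": 0.33, "wx": 0, "wy": 0, "wz": 0, "claw": 0.32},
    {"tx": 0, "ty": 0.019, "tz": 0.345, "wx": 0, "wy": 0, "wz": 0, "claw": 0.32},
    {"tx": 0, "ty": 0.019, "tz": 0.345, "wx": 0, "wy": 0, "wz": 0, "claw": 0.2},
    {"tx": 0, "ty": 0.019, "tz": 0.345, "wx": 0, "wy": 0, "wz": 0, "claw": 0},
    {"tx": 0, "ty": 0.019, "tz": 0.345, "wx": 0, "wy": 0, "wz": 0, "claw": 0},
    {"tx": 0, "ty": 0.019, "tz": 0.345, "wx": 0, "wy": 0, "wz": 0, "claw": 0},
  ],
)

```text
time_s: 15.35
tcp_pos: [458.8, -176.8, 140.6]
tool_rot: [[-0.123, 0.992, 0.0], [0.992, 0.123, -0.0], [-0.001, 0.0, -1.0]]
wrist_force: [-2.9, -1.4, 5.7]
width: 9.0
gripper_force: 30.0
```

Call:
carry_out(
  moves=[
    {"tx": 0, "ty": 0.007, "tz": -0.048, "wx": 0, "wy": 0, "wz": 0, "claw": 0},
    {"tx": 0, "ty": 0.019, "tz": -0.096, "wx": 0, "wy": 0, "wz": 0, "claw": 0},
    {"tx": 0, "ty": 0.034, "tz": -0.143, "wx": 0, "wy": 0, "wz": 0, "claw": 0},
    {"tx": 0, "ty": 0.054, "tz": -0.188, "wx": 0, "wy": 0, "wz": 0, "claw": 0},
    {"tx": 0, "ty": 0.078, "tz": -0.232, "wx": 0, "wy": 0, "wz": 0, "claw": 0},
    {"tx": 0, "ty": 0.105, "tz": -0.273, "wx": 0, "wy": 0, "wz": 0, "claw": 0},
    {"tx": 0, "ty": 0.136, "tz": -0.312, "wx": 0, "wy": 0, "wz": 0, "claw": 0},
    {"tx": 0, "ty": 0.17, "tz": -0.348, "wx": 0, "wy": 0, "wz": 0, "claw": 0},
    {"tx": 0, "ty": 0.207, "tz": -0.38, "wx": 0, "wy": 0, "wz": 0, "claw": 0},
    {"tx": 0, "ty": 0.246, "tz": -0.41, "wx": 0, "wy": 0, "wz": 0, "claw": 0},
  ],
)

```text
time_s: 16.6
tcp_pos: [530.5, -168.0, 264.6]
tool_rot: [[-0.123, 0.992, -0.003], [0.992, 0.123, -0.001], [-0.001, -0.003, -1.0]]
wrist_force: [-12.6, -1.7, 11.5]
width: 8.8
gripper_force: 30.0
```

Call:
carry_out(
  moves=[
    {"tx": 0, "ty": 0.042, "tz": -0.026, "wx": 0, "wy": 0, "wz": 0, "claw": 0},
    {"tx": 0, "ty": 0.087, "tz": -0.048, "wx": 0, "wy": 0, "wz": 0, "claw": 0},
    {"tx": 0, "ty": 0.132, "tz": -0.066, "wx": 0, "wy": 0, "wz": 0, "claw": 0},
    {"tx": 0, "ty": 0.18, "tz": -0.08, "wx": 0, "wy": 0, "wz": 0, "claw": 0},
    {"tx": 0, "ty": 0.228, "tz": -0.09, "wx": 0, "wy": 0, "wz": 0, "claw": 0},
    {"tx": 0, "ty": 0.277, "tz": -0.096, "wx": 0, "wy": 0, "wz": 0, "claw": 0},
    {"tx": 0, "ty": 0.327, "tz": -0.097, "wx": 0, "wy": 0, "wz": 0, "claw": 0},
    {"tx": 0, "ty": 0.376, "tz": -0.094, "wx": 0, "wy": 0, "wz": 0, "claw": 0},
    {"tx": 0, "ty": 0.425, "tz": -0.087, "wx": 0, "wy": 0, "wz": 0, "claw": 0},
    {"tx": 0, "ty": 0.425, "tz": -0.087, "wx": 0, "wy": 0, "wz": 0, "claw": 0},
  ],
)

```text
time_s: 17.85
tcp_pos: [660.2, -152.0, 288.9]
tool_rot: [[-0.123, 0.992, 0.002], [0.992, 0.123, -0.0], [-0.001, 0.002, -1.0]]
wrist_force: [3.3, -4.0, 3.2]
width: 9.0
gripper_force: 30.0
```

The lid is at about 1.66 rad. I'll release the handle and rise.

Call:
carry_out(
  moves=[
    {"tx": 0, "ty": 0, "tz": 0, "wx": 0, "wy": 0, "wz": 0, "claw": 0.12},
    {"tx": 0, "ty": 0, "tz": 0, "wx": 0, "wy": 0, "wz": 0, "claw": 0.2},
    {"tx": 0, "ty": 0, "tz": 0, "wx": 0, "wy": 0, "wz": 0, "claw": 0.3},
    {"tx": 0, "ty": 0, "tz": -0.03, "wx": 0, "wy": 0, "wz": 0, "claw": 0.3},
    {"tx": 0, "ty": 0, "tz": -0.08, "wx": 0, "wy": 0, "wz": 0, "claw": 0.3},
    {"tx": 0, "ty": 0, "tz": -0.15, "wx": 0, "wy": 0, "wz": 0, "claw": 0.3},
    {"tx": 0, "ty": -0.05, "tz": -0.22, "wx": 0, "wy": 0, "wz": 0, "claw": 0.3},
    {"tx": 0, "ty": -0.15, "tz": -0.25, "wx": 0, "wy": 0, "wz": -0.1, "claw": 0.3},
    {"tx": 0, "ty": -0.25, "tz": -0.25, "wx": 0, "wy": 0, "wz": -0.25, "claw": 0.3},
    {"tx": 0, "ty": -0.3, "tz": -0.25, "wx": 0, "wy": 0, "wz": -0.4, "claw": 0.3},
  ],
)

```text
time_s: 19.1
tcp_pos: [567.2, -163.1, 365.9]
tool_rot: [[-0.319, 0.948, 0.001], [0.948, 0.319, -0.001], [-0.001, 0.001, -1.0]]
wrist_force: [1.2, -0.3, 0.3]
width: 28.5
gripper_force: 0.0
```

Call:
carry_out(
  moves=[
    {"tx": 0.018, "ty": -0.096, "tz": 0, "wx": 0, "wy": 0, "wz": -0.15, "claw": 0.3},
    {"tx": 0.018, "ty": -0.096, "tz": 0, "wx": 0, "wy": 0, "wz": -0.3, "claw": 0.3},
    {"tx": 0.018, "ty": -0.096, "tz": 0, "wx": 0, "wy": 0, "wz": -0.45, "claw": 0.3},
    {"tx": 0.018, "ty": -0.096, "tz": 0, "wx": 0, "wy": 0, "wz": -0.6, "claw": 0.3},
    {"tx": 0.018, "ty": -0.096, "tz": 0, "wx": 0, "wy": 0, "wz": -0.75, "claw": 0.3},
    {"tx": 0.018, "ty": -0.096, "tz": 0, "wx": 0, "wy": 0, "wz": -0.88, "claw": 0.3},
    {"tx": 0.018, "ty": -0.096, "tz": 0, "wx": 0, "wy": 0, "wz": -1, "claw": 0.3},
    {"tx": 0.018, "ty": -0.096, "tz": 0, "wx": 0, "wy": 0, "wz": -1, "claw": 0.3},
    {"tx": 0.018, "ty": -0.096, "tz": 0, "wx": 0, "wy": 0, "wz": -1, "claw": 0.3},
    {"tx": 0.018, "ty": -0.096, "tz": 0, "wx": 0, "wy": 0, "wz": -1, "claw": 0.3},
  ],
)

```text
time_s: 20.35
tcp_pos: [540.1, -167.0, 364.5]
tool_rot: [[-0.733, 0.681, 0.0], [0.681, 0.733, -0.0], [-0.0, 0.0, -1.0]]
wrist_force: [-0.4, 0.9, -0.3]
width: 28.6
gripper_force: 0.0
```

Call:
carry_out(
  moves=[
    {"tx": 0, "ty": 0, "tz": 0, "wx": 0, "wy": 0, "wz": -0.15, "claw": 0.3},
    {"tx": 0, "ty": 0, "tz": 0, "wx": 0, "wy": 0, "wz": -0.3, "claw": 0.3},
    {"tx": 0, "ty": 0, "tz": 0, "wx": 0, "wy": 0, "wz": -0.45, "claw": 0.3},
    {"tx": 0, "ty": 0, "tz": 0, "wx": 0, "wy": 0, "wz": -0.6, "claw": 0.3},
    {"tx": 0, "ty": 0, "tz": 0, "wx": 0, "wy": 0, "wz": -0.75, "claw": 0.3},
    {"tx": 0, "ty": 0, "tz": 0, "wx": 0, "wy": 0, "wz": -0.88, "claw": 0.3},
    {"tx": 0, "ty": 0, "tz": 0, "wx": 0, "wy": 0, "wz": -1, "claw": 0.3},
    {"tx": 0, "ty": 0, "tz": 0, "wx": 0, "wy": 0, "wz": -1, "claw": 0.3},
    {"tx": 0, "ty": 0, "tz": 0, "wx": 0, "wy": 0, "wz": -1, "claw": 0.3},
    {"tx": 0, "ty": 0, "tz": 0, "wx": 0, "wy": 0, "wz": -1, "claw": 0.3},
  ],
)

```text
time_s: 21.6
tcp_pos: [540.2, -167.0, 364.2]
tool_rot: [[-0.969, 0.246, -0.0], [0.246, 0.969, -0.0], [-0.0, -0.0, -1.0]]
wrist_force: [-0.3, -0.5, -0.3]
width: 28.7
gripper_force: 0.0
```

Call:
carry_out(
  moves=[
    {"tx": 0, "ty": 0, "tz": 0, "wx": 0, "wy": 0, "wz": -0.15, "claw": 0.3},
    {"tx": 0, "ty": 0, "tz": 0, "wx": 0, "wy": 0, "wz": -0.3, "claw": 0.3},
    {"tx": 0, "ty": 0, "tz": 0, "wx": 0, "wy": 0, "wz": -0.45, "claw": 0.3},
    {"tx": 0, "ty": 0, "tz": 0.05, "wx": 0, "wy": 0, "wz": -0.6, "claw": 0.3},
    {"tx": 0, "ty": 0, "tz": 0.12, "wx": 0, "wy": 0, "wz": -0.742, "claw": 0.3},
    {"tx": 0, "ty": 0, "tz": 0.2, "wx": 0, "wy": 0, "wz": -0.742, "claw": 0.3},
    {"tx": 0, "ty": 0, "tz": 0.24, "wx": 0, "wy": 0, "wz": -0.742, "claw": 0.3},
    {"tx": 0, "ty": 0, "tz": 0.24, "wx": 0, "wy": 0, "wz": -0.742, "claw": 0.3},
    {"tx": 0, "ty": 0, "tz": 0.24, "wx": 0, "wy": 0, "wz": -0.742, "claw": 0.3},
    {"tx": 0, "ty": 0, "tz": 0.24, "wx": 0, "wy": 0, "wz": -0.742, "claw": 0.3},
  ],
)

```text
time_s: 22.85
tcp_pos: [540.5, -167.1, 293.0]
tool_rot: [[-0.992, -0.123, 0.001], [-0.123, 0.992, -0.001], [-0.001, -0.001, -1.0]]
wrist_force: [-0.4, -0.8, 0.5]
width: 28.8
gripper_force: 0.0
```

```bash
python3 - <<'E'
from h import *
c=grab('wrist');save(c,'w5');P=cloud(c);s=c['s'];print(s['time_s'],s['tcp_pos'],np.round(s['tool_rot'],3).tolist(),s['joint_positions'],s['width'])
ex=np.array([.9923,.1236,0]);ey=np.array([-.1236,.9923,0]);D=P-np.array([558.8,-250,0])
X=D@ex;Y=D@ey
for y in(62.5,107.5):
    m=(abs(X)<14)&(abs(Y-y)<14)&(P[...,2]>122)&(P[...,2]<160)
    if m.sum():
        z=P[m][:,2];t=m&(P[...,2]>np.percentile(z,90)-6);Q=P[t];r=cv2.minAreaRect(Q[:,:2].astype(np.float32))
        print(y,m.sum(),'z',np.percentile(z,[50,90]),'n',t.sum(),r,X[t].min(),X[t].max(),Y[t].min(),Y[t].max())
E
```

```text
22.85 [ 540.48957824 -167.11811619  292.99761793] [[-0.992, -0.123, 0.001], [-0.123, 0.992, -0.001], [-0.001, -0.001, -1.0]] [-4.16579077e-01  3.45593506e-01  1.62021519e+00 -1.05996382e-04
  1.17445603e+00 -2.11045722e+00] 28.793016855234196
62.5 272 z [146.363156   147.52770837] n 195 ((549.0803833007812, -188.9015350341797), (11.777073860168457, 12.034485816955566), 7.627373695373535) -8.01108408696632 3.775463817802427 55.76260335195515 67.81723190798408
107.5 218 z [134.79522209 135.74011527] n 185 ((543.6614990234375, -144.0495147705078), (12.655420303344727, 12.394194602966309), 7.540151119232178) -8.242566895828508 4.418354435078025 100.77288675110218 113.1862905196491
```

View pics/w5.png

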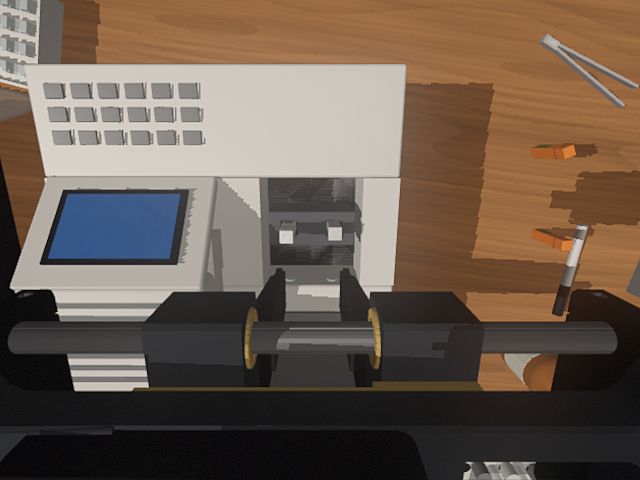

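The lid is open. The filter is at (286,233), in the well at y 62.5 with its top at z = 147. The capped blank is at (334,232), 12 mm lower. I'll go down onto the filter, closing along the photometer's y axis.

Call:
carry_out(
  moves=[
    {"tx": -0.021, "ty": -0.075, "tz": 0, "wx": 0, "wy": 0, "wz": 0, "claw": 0.3},
    {"tx": -0.021, "ty": -0.075, "tz": 0.12, "wx": 0, "wy": 0, "wz": 0, "claw": 0.3},
    {"tx": -0.021, "ty": -0.075, "tz": 0.25, "wx": 0, "wy": 0, "wz": 0, "claw": 0.3},
    {"tx": -0.021, "ty": -0.075, "tz": 0.37, "wx": 0, "wy": 0, "wz": 0, "claw": 0.3},
    {"tx": -0.021, "ty": -0.075, "tz": 0.46, "wx": 0, "wy": 0, "wz": 0, "claw": 0.3},
    {"tx": -0.021, "ty": -0.075, "tz": 0.525, "wx": 0, "wy": 0, "wz": 0, "claw": 0.3},
    {"tx": -0.021, "ty": -0.075, "tz": 0.525, "wx": 0, "wy": 0, "wz": 0, "claw": 0.3},
    {"tx": -0.021, "ty": -0.075, "tz": 0.525, "wx": 0, "wy": 0, "wz": 0, "claw": 0},
    {"tx": -0.021, "ty": -0.075, "tz": 0.525, "wx": 0, "wy": 0, "wz": 0, "claw": 0},
    {"tx": -0.021, "ty": -0.075, "tz": 0.525, "wx": 0, "wy": 0, "wz": 0, "claw": 0},
  ],
)

```text
time_s: 24.15
tcp_pos: [549.7, -188.9, 135.6]
tool_rot: [[-0.992, -0.123, 0.002], [-0.123, 0.992, -0.001], [-0.001, -0.001, -1.0]]
wrist_force: [-0.3, -0.8, 3.1]
width: 12.6
gripper_force: 30.0
```

Call:
carry_out(
  moves=[
    {"tx": 0, "ty": 0, "tz": -0.02, "wx": 0, "wy": 0, "wz": 0, "claw": 0},
    {"tx": 0, "ty": 0, "tz": -0.04, "wx": 0, "wy": 0, "wz": 0, "claw": 0},
    {"tx": 0, "ty": 0, "tz": -0.07, "wx": 0, "wy": 0, "wz": 0, "claw": 0},
    {"tx": 0, "ty": 0, "tz": -0.1, "wx": 0, "wy": 0, "wz": 0, "claw": 0},
    {"tx": 0, "ty": 0, "tz": -0.15, "wx": 0, "wy": 0, "wz": 0, "claw": 0},
    {"tx": 0, "ty": 0, "tz": -0.22, "wx": 0, "wy": 0, "wz": 0, "claw": 0},
    {"tx": 0, "ty": 0, "tz": -0.3, "wx": 0, "wy": 0, "wz": 0, "claw": 0},
    {"tx": 0, "ty": 0, "tz": -0.37, "wx": 0, "wy": 0, "wz": 0, "claw": 0},
    {"tx": 0, "ty": 0, "tz": -0.42, "wx": 0, "wy": 0, "wz": 0, "claw": 0},
    {"tx": 0, "ty": 0, "tz": -0.42, "wx": 0, "wy": 0, "wz": 0, "claw": 0},
  ],
)

```text
time_s: 25.4
tcp_pos: [549.5, -188.5, 261.9]
tool_rot: [[-0.992, -0.123, 0.002], [-0.123, 0.992, -0.001], [-0.002, -0.001, -1.0]]
wrist_force: [0.0, 0.3, -1.7]
width: 12.3
gripper_force: 30.0
```

Call:
carry_out(
  moves=[
    {"tx": -0.005, "ty": 0.06, "tz": 0, "wx": 0, "wy": 0, "wz": 0, "claw": 0},
    {"tx": -0.005, "ty": 0.15, "tz": 0, "wx": 0, "wy": 0, "wz": 0, "claw": 0},
    {"tx": -0.005, "ty": 0.26, "tz": 0, "wx": 0, "wy": 0, "wz": 0, "claw": 0},
    {"tx": -0.005, "ty": 0.38, "tz": 0, "wx": 0, "wy": 0, "wz": 0, "claw": 0},
    {"tx": -0.005, "ty": 0.5, "tz": 0, "wx": 0, "wy": 0, "wz": 0, "claw": 0},
    {"tx": -0.005, "ty": 0.62, "tz": 0, "wx": 0, "wy": 0, "wz": 0, "claw": 0},
    {"tx": -0.005, "ty": 0.72, "tz": 0, "wx": 0, "wy": 0, "wz": 0, "claw": 0},
    {"tx": -0.005, "ty": 0.79, "tz": 0, "wx": 0, "wy": 0, "wz": 0, "claw": 0},
    {"tx": -0.005, "ty": 0.839, "tz": 0, "wx": 0, "wy": 0, "wz": 0, "claw": 0},
    {"tx": -0.005, "ty": 0.839, "tz": 0, "wx": 0, "wy": 0, "wz": 0, "claw": 0},
  ],
)

```text
time_s: 26.65
tcp_pos: [519.4, 62.4, 260.3]
tool_rot: [[-0.992, -0.124, -0.001], [-0.124, 0.992, -0.0], [0.001, 0.0, -1.0]]
wrist_force: [-0.5, 0.1, 0.2]
width: 12.0
gripper_force: 30.0
```

Call:
carry_out(
  moves=[
    {"tx": -0.01, "ty": 0.06, "tz": 0, "wx": 0, "wy": 0, "wz": 0, "claw": 0},
    {"tx": -0.03, "ty": 0.15, "tz": 0, "wx": 0, "wy": 0, "wz": 0, "claw": 0},
    {"tx": -0.05, "ty": 0.26, "tz": 0, "wx": 0, "wy": 0, "wz": 0, "claw": 0},
    {"tx": -0.07, "ty": 0.38, "tz": 0.03, "wx": 0, "wy": 0, "wz": 0, "claw": 0},
    {"tx": -0.09, "ty": 0.5, "tz": 0.07, "wx": 0, "wy": 0, "wz": 0, "claw": 0},
    {"tx": -0.11, "ty": 0.62, "tz": 0.12, "wx": 0, "wy": 0, "wz": 0, "claw": 0},
    {"tx": -0.13, "ty": 0.72, "tz": 0.17, "wx": 0, "wy": 0, "wz": 0, "claw": 0},
    {"tx": -0.145, "ty": 0.79, "tz": 0.21, "wx": 0, "wy": 0, "wz": 0, "claw": 0},
    {"tx": -0.151, "ty": 0.823, "tz": 0.238, "wx": 0, "wy": 0, "wz": 0, "claw": 0},
    {"tx": -0.151, "ty": 0.823, "tz": 0.238, "wx": 0, "wy": 0, "wz": 0, "claw": 0},
  ],
)

```text
time_s: 27.9
tcp_pos: [534.3, 312.0, 188.7]
tool_rot: [[-0.992, -0.123, -0.001], [-0.123, 0.992, -0.001], [0.001, -0.001, -1.0]]
wrist_force: [-1.0, 0.1, 0.2]
width: 12.2
gripper_force: 30.0
```

Call:
carry_out(
  moves=[
    {"tx": 0, "ty": 0, "tz": 0, "wx": 0, "wy": 0, "wz": 0, "claw": 0},
    {"tx": 0, "ty": 0, "tz": 0, "wx": 0, "wy": 0, "wz": 0, "claw": 0},
    {"tx": 0, "ty": 0, "tz": 0, "wx": 0, "wy": 0, "wz": 0, "claw": 0},
    {"tx": 0, "ty": 0, "tz": 0, "wx": 0, "wy": 0, "wz": 0, "claw": 0},
    {"tx": 0, "ty": 0, "tz": 0, "wx": 0, "wy": 0, "wz": 0, "claw": 0},
    {"tx": 0, "ty": 0, "tz": 0, "wx": 0, "wy": 0, "wz": 0, "claw": 0},
    {"tx": 0, "ty": 0, "tz": 0, "wx": 0, "wy": 0, "wz": 0, "claw": 0},
    {"tx": 0, "ty": 0, "tz": 0, "wx": 0, "wy": 0, "wz": 0, "claw": 0},
    {"tx": 0, "ty": 0, "tz": 0, "wx": 0, "wy": 0, "wz": 0, "claw": 0},
    {"tx": 0, "ty": 0, "tz": 0, "wx": 0, "wy": 0, "wz": 0, "claw": 0},
  ],
)

```text
time_s: 29.15
tcp_pos: [534.4, 312.0, 189.3]
tool_rot: [[-0.992, -0.123, -0.0], [-0.123, 0.992, -0.0], [0.0, -0.0, -1.0]]
wrist_force: [-0.1, -0.5, 0.2]
width: 12.5
gripper_force: 30.0
```

```bash
python3 - <<'E'
from h import *
c=grab('wrist');P=cloud(c);s=c['s'];print(s['time_s'],s['tcp_pos'],s['width'])
T=(P-s['tcp_pos'])@np.array(s['tool_rot'])
m=(abs(T[...,0])<16)&(abs(T[...,1])<9)&(T[...,2]>18)&(T[...,2]<70);Q=T[m];print(len(Q),Q.min(0),Q.max(0),np.median(Q,0))
lo=Q[Q[:,2]>38];hi=Q[Q[:,2]<28];print(np.median(lo,0),np.median(hi,0))
a=grab('top');b=grab('side')
cv2.imwrite('pics/fin.png',np.vstack([cv2.resize(x['color'][:,:,::-1],(400,300)) for x in(a,b)]))
P=cloud(a);m=(P[...,2]>30)
D=P-np.array([556.2,-250.1,0]);X=D@np.array([.9923,.1236,0]);Y=D@np.array([-.1236,.9923,0])
k=(abs(Y-85)<30)&(X>40)&(X<160)&(P[...,2]>130);z=P[...,2]
for h in(160,200,240,280):
    q=k&(abs(z-h)<8);print(h,q.sum(),X[q].min() if q.any() else None,X[q].max() if q.any() else None)
E
```

```text
29.15 [534.44388858 312.00481488 189.26378682] 12.516147492761883
362 [ 4.95652682 -5.38609399 18.01565094] [ 7.08117446  7.0154724  48.40751494] [ 6.41576985  0.55619279 30.62750264]
[ 6.39408512  0.85000639 42.34661735] [ 6.44990626  0.556071   22.79006088]
160 20 110.43331537626943 112.59327922613053
200 0 None None
240 0 None None
280 0 None None
```

View pics/fin.png

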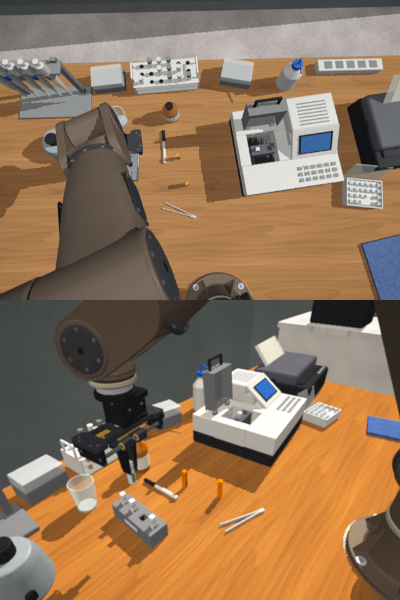

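The picture shows the lid standing open at (215,385), three filters in the block at (140,515), and the held filter over it. One numeric check of the lid angle remains.

```bash
python3 - <<'E'
from h import *
for n in('side','top'):
    P=cloud(grab(n));D=P-np.array([558,-250,0]);X=D@np.array([.9923,.1236,0]);Y=D@np.array([-.1236,.9923,0]);Z=P[...,2]
    for h in range(140,311,15):
        q=(abs(Y-85)<70)&(X>40)&(X<200)&(abs(Z-h)<7)
        if q.sum()>5: print(n,h,q.sum(),X[q].min().round(1),np.median(X[q]).round(1),X[q].max().round(1))
E
```

```text
side 140 311 66.8 91.4 113.6
side 155 281 68.1 95.6 113.7
side 170 277 69.4 96.3 114.2
side 185 285 71.0 98.8 115.7
side 200 293 71.4 99.6 117.4
side 215 300 73.3 100.9 118.0
side 230 274 74.6 98.9 120.1
side 245 191 76.4 92.1 120.8
side 260 450 77.6 96.6 123.2
side 275 66 103.5 107.5 114.6
side 290 128 104.8 107.3 114.0
top 140 482 67.4 92.8 110.7
top 155 120 68.8 105.4 110.9
top 170 73 70.4 87.5 115.4
top 185 73 71.5 86.9 116.4
top 200 58 72.6 87.0 117.9
top 215 63 74.0 85.3 119.5
top 230 57 75.1 85.4 120.6
top 245 51 76.5 87.6 120.7
top 260 1179 78.6 97.7 123.3
top 275 40 104.0 106.1 111.3
top 290 128 105.3 108.0 116.4
top 305 92 106.8 111.2 114.9
```

The lid leans back about 11 mm over 120 mm, which is about 1.66 rad and past upright. I'll hand in.

```bash
python3 -c "
from bench import robot
print(robot.hand_in())"
```

```text
the job is handed in; nothing more can be done
None
```

The bench filter is fully down in the fourth well (well3), the lid stands open at about 1.66 rad, the blank stayed in, and the cell filter is held upright and still about 99 mm above the middle of the block; I handed in at about 29 s, but the hand-in returned no verdict.

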